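# Set a bridge blank under the punch and hold the sprung clamp lever

## Robot

A 6-joint arm with a two-finger parallel gripper is mounted at the origin on the work surface. World frame = base frame: x ahead of the robot, y to its left, z up, the work surface at z = 0. Lengths are in mm, angles in rad, forces in N, time in s.
With the tool pointing down it reaches from about 325 to 875 mm from the base axis. Payload 4.4 kg.
Tool frame: the origin (TCP) lies midway between the tips of the shut fingers; the grasp point (between the pads) lies 19 mm behind it (robot.pinch_z is the distance from the TCP to the grasp point, in mm); z points along the fingers, x is the direction in which the jaws open and shut, and the axes are right-handed (so a half turn about z gives the same grasp; the last joint's range is limited). The gripper opens to 85 mm and grips with 20 to 120 N. Pads are 22 mm wide; open, the fingers measure 114 mm over their backs; the gripper's body (76 mm by 85 mm) begins 54 mm behind the grasp point. The pads swing forward as they close: fully open they stand 13 mm farther back than shut.
Start: joints at [1.026, 0.207, 1.542, -0, 1.393, -0.15], TCP at [221.168, 530.765, 231.282] pointing down, gripper open.
Joint ranges: [-2.73, 2.73], [-0.86, 2.22], [0.23, 2.46], [-1.11, 4.25], [0.08, 2.63], [-2.82, 2.82]. Speed limits (rad/s): [2.79, 2.79, 3.14, 3.14, 3.14, 3.14].

## Interface

Orientations are given as a rotation vector (axis times angle).
In Python, from cell import telemetry, eyes, order, robot gives the robot as it stands.
- The arm moves only by the tool play_rows, never from a script. Its argument "motion" is a list of rows, each an object of numbers: "tx", "ty", "tz": the shift along the world's x, y, z in m; "wx", "wy", "wz": the turn, a rotation vector about the world's x, y, z in degrees; "gripper": the closure, from 0 (fully open) to 1 (shut). In form: [{"tx": .., "ty": .., "tz": .., "wx": .., "wy": .., "wz": .., "gripper": ..}, ...]. A call has 1 to 20 rows; each row shifts and turns the commanded pose from where the row before left it; what a row does not reach is not made up. A row lasts 1/10 s, in which the tool goes at most 50 mm and 8.59 degrees, less where a joint would pass 70% of its speed; a pose out of reach is approached as far as the arm can. A call with a gripper value outside its range is refused whole. The fingers move at their own pace and stop on an object; "newtons" is the grip in N (left out, the last holds). Time passes only in rows, so rows that do not move let the fingers close. It gives the time, the measured TCP pose, the force and the opening at its end, in the units of the state.
- telemetry.observe(): the state, without advancing time (a new reading comes with each control period).
- eyes.capture(name): name is "scene" or "top"; returns a dict with "img" (420x560x3 uint8, blue, green, red), "K" (3x3 intrinsics, pixels), "camera_from_world" (4x4, takes a point from world to camera coordinates). Camera axes: x right, y down, z forward; pixel columns grow to the right and rows downward; lengths in mm; the calibration is good to about 2 mm. A picture is of the moment at which its call begins. There is no depth.
- order.close_job(): hands the job in, once; it reports no verdict.
The state is a dict: "clock": time; "qpos": joint angles; "qd": joint speeds; "effort": joint torques, N m; "position": TCP position; "tool_rot": TCP orientation; "ft_force": force on the tool from outside, world axes, zero at the start; "ft_torque": the same for the moment, N m; "width": finger opening in mm.
Only numpy, scipy, OpenCV 4.12 (cv2) and the standard library are available. Lean on these libraries where they do the work, as an engineer would, in place of code of your own. Each camera call takes 0.05 s, during which the arm holds its last target.

## Task

On the punching fixture, slide the sled along its guides until the tip of the punch stands over the black dot on the maple blank. Then use the fingers on the orange post to push the sprung lever past its ratchet click and on to its stop, so that its rubber shoe presses the blank, and finish while still holding it there: do not let it spring back onto the ratchet. Leave everything else on the bench where it lies.

Things in the scene. Friction and masses are not known exactly. Their poses are not given: they have to be found in the camera images.
- fixture: punching fixture, screwed down: pale board 195 (x) x 490 (y) x 12 mm with two steel guide rails, a punch and a sprung lever. Origin on the bench surface, z up. The guides run along its y: a channel 58 mm wide centred on x = -55 mm, y from -80 to 250 mm, open at both ends, rails 14 mm high. A small brass pawl slider stands at about x = 15, y = -200 mm, top 32 mm above the bench
- sled: dark wooden sled lying loose in the guides, 56 (x) x 180 (y) x 14 mm, about 0.35 kg, axes as the fixture's, origin under its middle, 12 mm above the bench; slides along y with 1 mm play each side. A maple blank 52 x 70 x 16 mm is fixed on its -y half, a blue upright grip on its +y half. It starts 40 to 100 mm too far to +y
- mark (a point): centre of the black dot, 10 mm across, on top of the maple blank, on a thin dark line scribed across the blank along x; fixed to the sled at x = 0, y = -50, z = 30 mm (42 mm above the bench)
- grip_top (a point): centre of the top of the blue grip of the sled, a block 14 mm thick along y, 32 mm along x, standing 50 mm high on the sled, top 76 mm above the bench; fixed to the sled 115 mm to the +y side of the mark. The sled's top beside it is 26 mm above the bench
- punch_tip (a point): lower tip of the brass punch, on the fixture at x = -55, y = 0, z = 50 mm, 8 mm above the blank; punch 8 mm thick, its holder 20 mm. It hangs from an 18 mm thick arm, top 161 mm above the bench, that comes from a 22 mm column at x = 75, y = 45 mm of the fixture
- lever (a joint): angle of the grey sprung lever, rad: 0 at rest, 0.64 at its stop, counterclockwise from above (the post swings to the fixture's +x, about 69 mm). The post needs about 3 N at rest, rising to about 9 N at the stop, a little more at the click. The ratchet clicks at 0.44; let go after that, the lever falls back to about 0.44 and stays
- pivot (a point): vertical axis of the lever, fixed to the fixture at x = 0, y = -70 mm
- post: orange round upright post on the lever (it can turn stiffly on its pin), 18 mm thick, 110 mm from the pivot; origin at its foot, on the lever, 36 mm above the bench. From the pivot it lies along the fixture's -y, at rest turned 0.3 rad to -x (x = -33, y = -175 mm), at the stop 0.34 rad to +x. The flat lever runs 20 mm beyond the post's centre, top 36 mm above the bench
- post_top (a point): top centre of the orange post, 92 mm above the bench
- shoe: rubber-tipped spring plunger on the short end of the lever; it meets the blank's side at about 0.46 rad of lever and gives on a light spring, 1 to 2 N at the stop, pushing the sled to -x against the guide. Origin at its root on the lever
- chest: closed walnut chest with brass drop latch, 184 x 134 x 108 mm, fixed, to the robot's left (+y); bystander, origin under its middle
- back_plate: violin back plate of pale maple, an hourglass-waisted slab 355 x 206 x 12 mm lying flat on the bench; bystander, origin under its middle
- chinrest: reddish rosewood chinrest, 50 x 95 x 20 mm with two steel barrels, lying on the fixture's board behind the guides, about 140 mm to the +y side of the fixture's origin; bystander, origin under its middle
- loupe: brass-rimmed magnifying loupe, 68 mm across, 12 mm thick, with a dark 75 mm handle, on the far part of the bench; bystander, origin under the lens
- cam_clamp1: cherry cam clamp lying flat, 160 x 140 x 20 mm, steel bar and two jaws; bystander
- cam_clamp2: a second cherry cam clamp like the first; bystander
- rosin_tin: round green rosin tin, 60 mm across, 30 mm high; bystander
Not all that is in view belongs to the job. Several things have the shape of the sled; the one meant has the colours described above.

How it is judged:
By the outcome, as a careful person would: the job done as asked, in the order asked, and still so for the second after the job is handed in, while the arm keeps its last pose, push and grip.
It also fails if it takes over 58 s, if anything falls off the work surface, if the arm or the gripper's body presses on something with over 40 N, if the wrist force passes 120 N, or if a joint passes its speed limit or range.

## Working session

There is one attempt and no reset: what is moved stays moved. The work goes in short steps, Python scripts to look and compute and a tool call to move; the robot and the scene stay as the last step left them, time stands still between calls to the robot, and variables do not carry over. Pictures are saved under pics/ and viewed, and the job is handed in when it is done.

Besides the shell and the picture viewer there is one more tool, called after ">>>" as name(argument=value, ...) on one line, values as JSON. play_rows: Moves the arm, as the interface text tells. Its arguments: {"type":"object","properties":{"motion":{"type":"array","items":{"type":"object","properties":{"tx":{"type":"number"},"ty":{"type":"number"},"tz":{"type":"number"},"wx":{"type":"number"},"wy":{"type":"number"},"wz":{"type":"number"},"gripper":{"type":"number"}}}},"newtons":{"type":"number"}},"required":["motion"]}

```bash
mkdir -p pics; ls
python3 - <<'E'
from cell import telemetry, eyes, order, robot
import cv2,numpy as np
print(telemetry.observe())
print([a for a in dir(robot) if a[0]!='_'])
for n in("scene","top"):
    c=eyes.capture(n); cv2.imwrite(f"pics/{n}0.png",c["img"]); print(n,c["K"],c["camera_from_world"])
E
```

```text
pics
{'clock': 0.0, 'qpos': array([ 1.02550191e+00,  2.07448136e-01,  1.54296715e+00,  1.91620794e-05,
        1.39349777e+00, -1.50555446e-01]), 'qd': array([-1.03858108e-03,  2.39285955e-05,  3.45387379e-04, -1.50242296e-03,
        5.69937573e-04,  6.17791419e-04]), 'effort': array([ 2.19568701e-04, -3.83015192e+01, -2.91605204e+01, -1.38724617e-04,
        1.01271149e-02, -4.99951739e-06]), 'position': array([220.76106274, 530.10807775, 230.10352827]), 'tool_rot': array([ 2.61311544,  1.74216896, -0.00331316]), 'ft_force': array([-0.61475942,  0.54825917,  0.08949513]), 'ft_torque': array([ 0.02233522,  0.00970562, -0.06777886]), 'width': 85.53850399079076}
['Unreachable', 'pinch_z']
scene [[489.73247371   0.         281.92766542]
 [  0.         489.73247371 214.39164085]
 [  0.           0.           1.        ]] [[-8.78588451e-01  4.77548832e-01  5.42653139e-03  5.11572037e+02]
 [ 2.64410012e-01  4.95857677e-01 -8.27171391e-01 -6.36737409e+01]
 [-3.97705518e-01 -7.25308402e-01 -5.61923521e-01  1.50974611e+03]
 [ 0.00000000e+00  0.00000000e+00  0.00000000e+00  1.00000000e+00]]
top [[533.39443638   0.         278.13179795]
 [  0.         533.39443638 207.0078987 ]
 [  0.           0.           1.        ]] [[-1.67176868e-02 -9.99860127e-01 -4.95089249e-04  1.06689244e+01]
 [-9.90826308e-01  1.66330488e-02 -1.34114015e-01  5.53767286e+02]
 [ 1.34103491e-01 -1.75152865e-03 -9.90965784e-01  1.68467862e+03]
 [ 0.00000000e+00  0.00000000e+00  0.00000000e+00  1.00000000e+00]]
```

View pics/scene0.png

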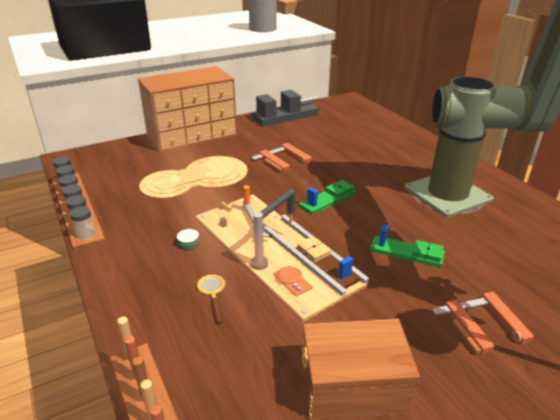

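View pics/top0.png

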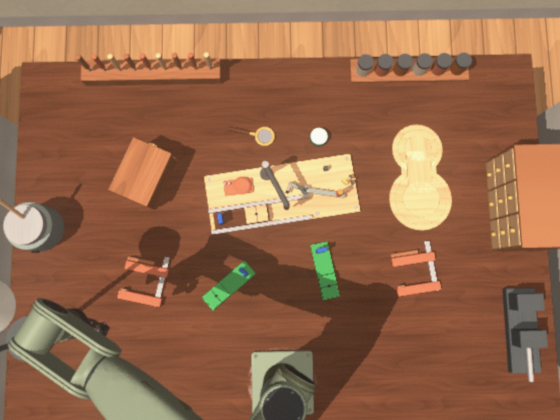

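The sled candidates in the top view are the one in the guides (blue grip at about (220,217), maple blank at about (257,213)) and two green decoys at about (229,286) and (325,270). The description says dark wood with a maple blank, so I choose the one in the guides. Next is a close crop to check that.

Run:
```python
import cv2
t=cv2.imread("pics/top0.png")[145:240,195:370]; cv2.imwrite("pics/t_crop.png",cv2.resize(t,None,fx=4.5,fy=4.5,interpolation=cv2.INTER_CUBIC))
t=cv2.imread("pics/scene0.png")[175:315,190:375]; cv2.imwrite("pics/s_crop.png",cv2.resize(t,None,fx=4.2,fy=4.2,interpolation=cv2.INTER_CUBIC))
```

```text
(no output)
```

View pics/t_crop.png

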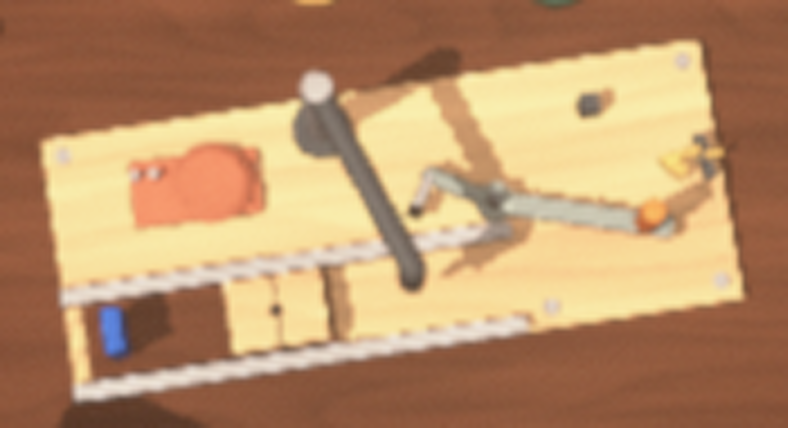

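View pics/s_crop.png

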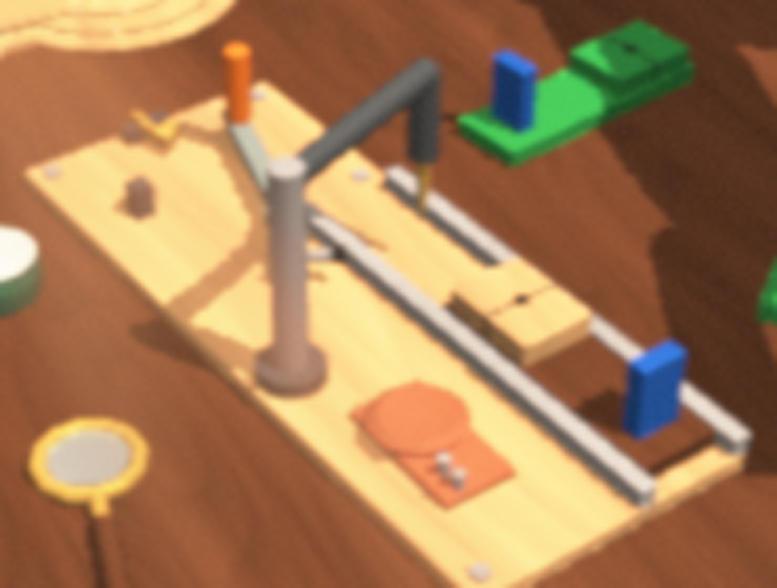

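```bash
cat > h.py <<'E'
from cell import telemetry, eyes, order, robot
import cv2,numpy as np
def ray(c,uv):
    T=np.array(c["camera_from_world"]);R=T[:3,:3];o=-R.T@T[:3,3]
    d=R.T@np.linalg.inv(c["K"])@np.array([uv[0],uv[1],1.]);return o,d
def onz(c,uv,z):
    o,d=ray(c,uv);return o+d*(z-o[2])/d[2]
def proj(c,P):
    T=np.array(c["camera_from_world"]);p=(T[:3,:3]@np.atleast_2d(P).T).T+T[:3,3];q=(c["K"]@p.T).T;return q[:,:2]/q[:,2:]
def tri(obs):
    A=np.zeros((3,3));b=np.zeros(3)
    for c,uv in obs:
        o,d=ray(c,uv);d=d/np.linalg.norm(d);M=np.eye(3)-np.outer(d,d);A+=M;b+=M@o
    return np.linalg.solve(A,b)
def F2W(f,P):
    P=np.atleast_2d(np.array(P,float));c,s=np.cos(f[2]),np.sin(f[2])
    return np.c_[f[0]+c*P[:,0]-s*P[:,1],f[1]+s*P[:,0]+c*P[:,1],P[:,2]]
def W2F(f,P):
    P=np.atleast_2d(np.array(P,float));c,s=np.cos(f[2]),np.sin(f[2]);d=P[:,:2]-np.array(f[:2])
    return np.c_[c*d[:,0]+s*d[:,1],-s*d[:,0]+c*d[:,1],P[:,2]]
E
python3 - <<'E'
from h import *
from scipy.optimize import least_squares
t=eyes.capture("top");s=eyes.capture("scene")
tc=lambda u,v:(195+(u+.5)/4.5-.5,145+(v+.5)/4.5-.5)
sc=lambda u,v:(190+(u+.5)/4.2-.5,175+(v+.5)/4.2-.5)
obs=[(t,tc(40,142),(97.5,245,12)),(t,tc(700,40),(97.5,-245,12)),(t,tc(745,298),(-97.5,-245,12)),
(s,sc(26,172),(97.5,-245,12)),(s,sc(266,81),(-97.5,-245,12)),
(t,tc(411,278),(-55,0,155)),(t,tc(316,84),(75,45,161)),(s,sc(424,206),(-55,0,50)),
(t,tc(495,202),(0,-70,36))]
def res(f): return np.concatenate([(proj(c,F2W(f,P))[0]-uv) for c,uv,P in obs])
r=least_squares(res,[600,0,.15],x_scale=[100,100,.1],loss='soft_l1');f=r.x
print(f);print(r.fun.reshape(-1,2).round(2))
np.save("f.npy",f)
# colours
for n,c in(("top",t),("scene",s)):
    hsv=cv2.cvtColor(c["img"],cv2.COLOR_BGR2HSV)
    m=cv2.inRange(hsv,(105,150,60),(130,255,255))
    k,_,st,ce=cv2.connectedComponentsWithStats(m)
    print(n,"blue",[(st[i][:5],ce[i].round(1)) for i in range(1,k) if st[i][4]>8])
mt=tc(276,310);ms=sc(520,299)
for c,m in((t,mt),(s,ms)):
    w=onz(c,m,42);print("mark",w,W2F(f,w))
print("post top",W2F(f,onz(t,tc(653,209),92)),W2F(f,onz(s,sc(236,49),92)))
for n,c,o,k in(("top",t,(195,145,370,240),4.5),("scene",s,(190,175,375,315),4.2)):
    im=cv2.resize(c["img"][o[1]:o[3],o[0]:o[2]],None,fx=k,fy=k,interpolation=cv2.INTER_CUBIC)
    def L(a,b,col):
        p=proj(c,F2W(f,[a,b]));p=((p-np.array(o[:2])+.5)*k-.5).astype(int);cv2.line(im,tuple(map(int,p[0])),tuple(map(int,p[1])),col,1)
    q=[(97.5,245,12),(97.5,-245,12),(-97.5,-245,12),(-97.5,245,12)]
    for i in range(4):L(q[i],q[(i+1)%4],(255,0,255))
    for x in(-26,-84):L((x,-80,26),(x,250,26),(0,255,0))
    L((-55,0,50),(-55,0,161),(255,0,0));L((-55,0,161),(75,45,161),(255,0,0));L((0,-70,36),(-33,-175,36),(0,0,255));L((-33,-175,36),(-33,-175,92),(0,0,255))
    cv2.imwrite(f"pics/{n}_ov.png",im)
E
```

```text
[ 6.00354513e+02 -1.26283648e+01  1.40037391e-01]
[[ 0.75  0.43]
 [ 0.25  0.43]
 [ 0.62  0.64]
 [-0.74 -1.22]
 [-0.54 -0.85]
 [-0.58 -2.12]
 [-0.9   1.01]
 [-0.02  1.92]
 [-1.09 -0.04]]
top blue [(array([317, 248,   9,   4,  26], dtype=int32), array([321.2, 249.7]))]
scene blue [(array([308, 188,   9,  17, 117], dtype=int32), array([312. , 196.1])), (array([380, 225,   8,  20,  94], dtype=int32), array([383.4, 234.1])), (array([339, 257,  14,  21, 206], dtype=int32), array([345.5, 267.1]))]
mark [533.37551033  73.05701859  42.        ] [[-54.36335285  94.19552875  42.        ]]
mark [532.5283086   72.57357434  42.        ] [[-55.26974035  93.83506958  42.        ]]
post top [[ -31.68355106 -177.24682284   92.        ]] [[ -32.4395046  -176.38672289   92.        ]]
```

View pics/top_ov.png

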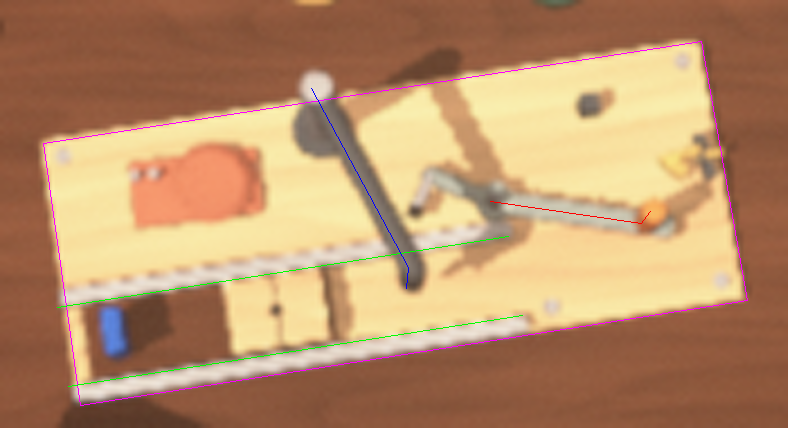

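View pics/scene_ov.png

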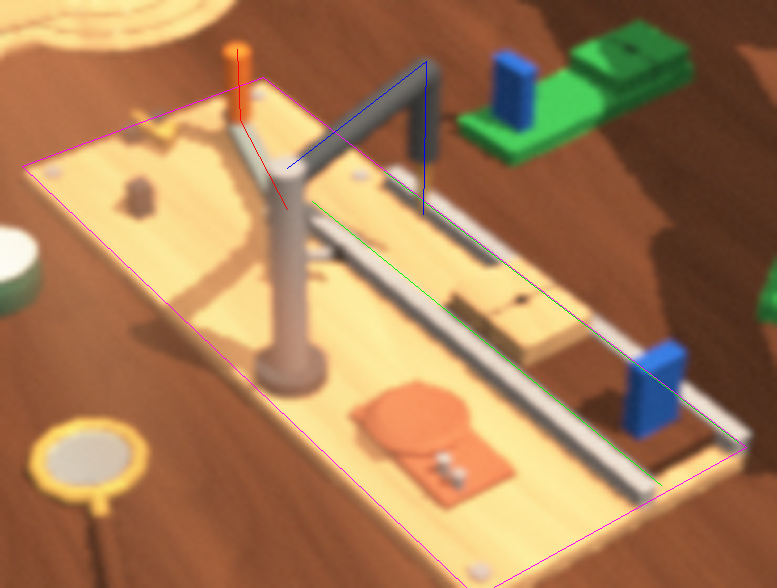

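Run:
```python
from h import *
f=np.load("f.npy")
t=eyes.capture("top");s=eyes.capture("scene")
print("grip est",F2W(f,[(-55,209,76)]),"target",F2W(f,[(-55,115,76)]),"jaw deg",np.degrees(f[2])+90)
# blue grip centre, looser mask
for n,c,o in(("top",t,(200,200,240,235)),("scene",s,(330,245,365,290))):
    hsv=cv2.cvtColor(c["img"],cv2.COLOR_BGR2HSV);m=cv2.inRange(hsv,(100,110,60),(130,255,255))
    z=np.zeros_like(m);z[o[1]:o[3],o[0]:o[2]]=m[o[1]:o[3],o[0]:o[2]]
    ys,xs=np.nonzero(z);print(n,xs.min(),xs.max(),ys.min(),ys.max(),xs.mean(),ys.mean())
    p=proj(c,F2W(f,[(-71,202,76),(-39,202,76),(-39,216,76),(-71,216,76),(-71,202,26),(-39,202,26),(-71,216,26),(-39,216,26)]));print(p.round(1).tolist())
    im=c["img"][o[1]-25:o[3]+15,o[0]-30:o[2]+30];cv2.imwrite(f"pics/g_{n}.png",cv2.resize(im,None,fx=7,fy=7,interpolation=cv2.INTER_CUBIC))
print("chest near corner",onz(t,(148,205),108),onz(t,(172,157),108))
```

```text
grip est [[516.72067135 186.64878007  76.        ]] target [[529.84120446  93.56896695  76.        ]] jaw deg 98.02355146217292
top 218 222 214 223 219.8 218.425
[[222.4, 222.7], [220.9, 212.7], [216.5, 213.4], [218.0, 223.4], [224.0, 224.3], [222.6, 214.6], [219.7, 225.0], [218.3, 215.3]]
scene 339 352 256 278 345.34497816593887 267.10480349344977
[[348.9, 254.9], [338.7, 260.1], [342.8, 263.3], [353.1, 258.0], [347.2, 271.3], [337.2, 276.6], [351.3, 274.4], [341.2, 279.8]]
chest near corner [557.33839567 404.31534582 108.        ] [708.05175477 331.51505523 108.        ]
```

View pics/g_top.png

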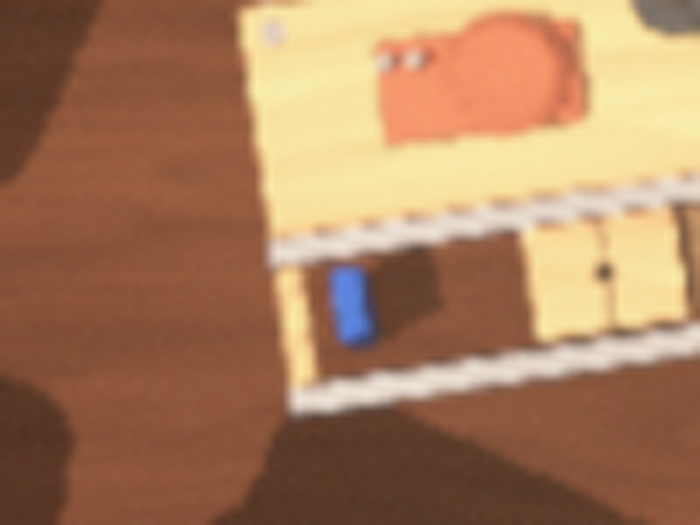

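>>> play_rows(motion=[{"tx": 0.0246,"ty": -0.0286,"wz": 2.55,"gripper": 0},{"tx": 0.0246,"ty": -0.0286,"wz": 2.55},{"tx": 0.0246,"ty": -0.0286,"wz": 2.55},{"tx": 0.0246,"ty": -0.0286,"wz": 2.55},{"tx": 0.0246,"ty": -0.0286,"wz": 2.55},{"tx": 0.0246,"ty": -0.0286,"wz": 2.55},{"tx": 0.0246,"ty": -0.0286,"wz": 2.55},{"tx": 0.0246,"ty": -0.0286,"wz": 2.55},{"tx": 0.0246,"ty": -0.0286,"wz": 2.55,"tz": -0.02},{"tx": 0.0246,"ty": -0.0286,"wz": 2.55,"tz": -0.03},{"tx": 0.0246,"ty": -0.0286,"wz": 2.55,"tz": -0.03},{"tx": 0.0246,"ty": -0.0286,"wz": 2.55,"tz": -0.03},{},{}])

```text
$.motion[0]: bad value
```

>>> play_rows(motion=[{"tx": 0.0246,"ty": -0.0286,"tz": 0,"wx": 0,"wy": 0,"wz": 2.55,"gripper": 0},{"tx": 0.0246,"ty": -0.0286,"tz": 0,"wx": 0,"wy": 0,"wz": 2.55,"gripper": 0},{"tx": 0.0246,"ty": -0.0286,"tz": 0,"wx": 0,"wy": 0,"wz": 2.55,"gripper": 0},{"tx": 0.0246,"ty": -0.0286,"tz": 0,"wx": 0,"wy": 0,"wz": 2.55,"gripper": 0},{"tx": 0.0246,"ty": -0.0286,"tz": 0,"wx": 0,"wy": 0,"wz": 2.55,"gripper": 0},{"tx": 0.0246,"ty": -0.0286,"tz": 0,"wx": 0,"wy": 0,"wz": 2.55,"gripper": 0},{"tx": 0.0246,"ty": -0.0286,"tz": 0,"wx": 0,"wy": 0,"wz": 2.55,"gripper": 0},{"tx": 0.0246,"ty": -0.0286,"tz": 0,"wx": 0,"wy": 0,"wz": 2.55,"gripper": 0},{"tx": 0.0246,"ty": -0.0286,"tz": -0.02,"wx": 0,"wy": 0,"wz": 2.55,"gripper": 0},{"tx": 0.0246,"ty": -0.0286,"tz": -0.03,"wx": 0,"wy": 0,"wz": 2.55,"gripper": 0},{"tx": 0.0246,"ty": -0.0286,"tz": -0.03,"wx": 0,"wy": 0,"wz": 2.55,"gripper": 0},{"tx": 0.0246,"ty": -0.0286,"tz": -0.03,"wx": 0,"wy": 0,"wz": 2.55,"gripper": 0},{"tx": 0,"ty": 0,"tz": 0,"wx": 0,"wy": 0,"wz": 0,"gripper": 0},{"tx": 0,"ty": 0,"tz": 0,"wx": 0,"wy": 0,"wz": 0,"gripper": 0}])

```text
clock: 1.7
position: [515.9, 186.8, 120.2]
tool_rot: [-2.063, -2.366, 0.003]
ft_force: [-0.4, 0.3, 0.9]
width: 85.1
```

>>> play_rows(motion=[{"tx": 0.0005,"ty": 0,"tz": -0.03,"wx": 0,"wy": 0,"wz": 0.2,"gripper": 0},{"tx": 0,"ty": 0,"tz": -0.03,"wx": 0,"wy": 0,"wz": 0,"gripper": 0},{"tx": 0,"ty": 0,"tz": -0.02,"wx": 0,"wy": 0,"wz": 0,"gripper": 0},{"tx": 0,"ty": 0,"tz": 0,"wx": 0,"wy": 0,"wz": 0,"gripper": 0},{"tx": 0,"ty": 0,"tz": 0,"wx": 0,"wy": 0,"wz": 0,"gripper": 0}])

```text
clock: 2.2
position: [517.3, 188.8, 42.7]
tool_rot: [2.055, 2.375, 0.002]
ft_force: [-0.0, -0.0, -0.5]
width: 85.3
```

Run:
```python
from h import *
for n,o,k in(("top",(180,140,320,240),5),("scene",(270,180,400,300),5)):
    c=eyes.capture(n);cv2.imwrite(f"pics/a_{n}.png",cv2.resize(c["img"][o[1]:o[3],o[0]:o[2]],None,fx=k,fy=k,interpolation=cv2.INTER_CUBIC))
```

```text
(no output)
```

View pics/a_scene.png

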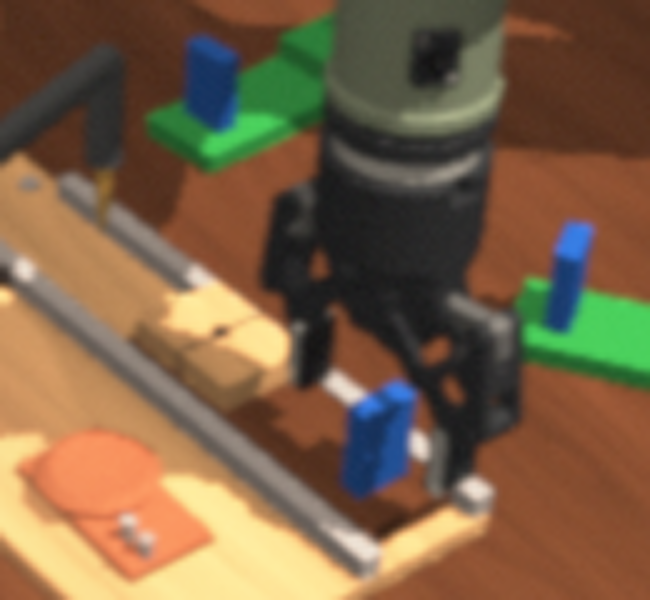

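Run:
```python
from h import *
f=np.load("f.npy")
st=telemetry.observe();print(st["position"],W2F(f,[st["position"]]))
P=st["position"].copy()
g=W2F(f,[P])[0]
for n,o,k in(("top",(180,140,320,240),5),("scene",(270,180,400,300),5)):
    c=eyes.capture(n);im=cv2.resize(c["img"][o[1]:o[3],o[0]:o[2]],None,fx=k,fy=k,interpolation=cv2.INTER_CUBIC)
    for sgn in(1,-1):
        q=[(g[0]+a,g[1]+sgn*42.5,z) for a,z in((-11,56),(11,56),(11,78),(-11,78))]
        p=((proj(c,F2W(f,q))-np.array(o[:2])+.5)*k).astype(np.int32);cv2.polylines(im,[p],True,(0,255,0),1)
    for y in(202,216):
        q=[(a,y,z) for a,z in((-71,26),(-39,26),(-39,76),(-71,76))]
        p=((proj(c,F2W(f,q))-np.array(o[:2])+.5)*k).astype(np.int32);cv2.polylines(im,[p],True,(0,0,255),1)
    cv2.imwrite(f"pics/b_{n}.png",im)
```

```text
[518.52991433 188.60139493  43.644109  ] [[-52.93592185 210.68096589  43.644109  ]]
```

View pics/b_scene.png

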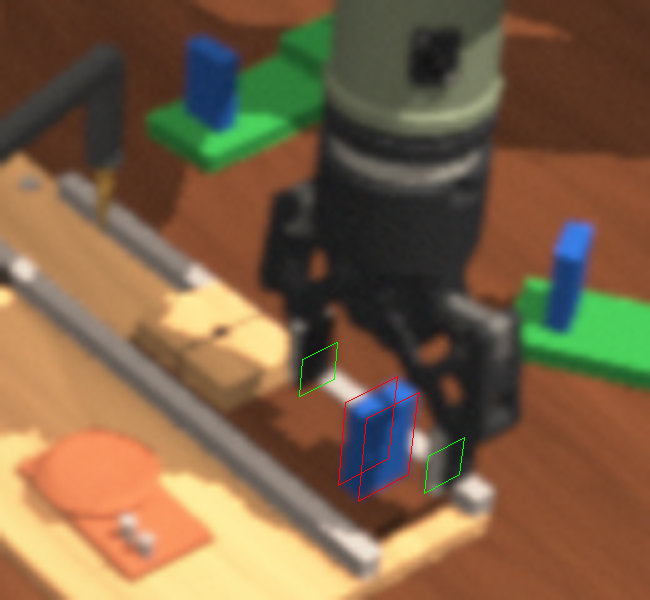

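View pics/b_top.png

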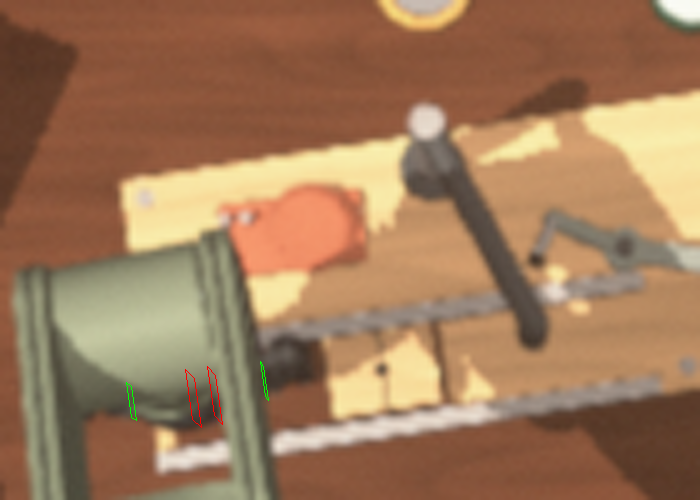

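Both views agree: the pads straddle the blue grip at crop (380,440) and the fingers clear the rails. I'll close on it.

>>> play_rows(newtons=25, motion=[{"tx": -0.001,"ty": 0,"tz": -0.002,"wx": 0,"wy": 0,"wz": 0,"gripper": 0.5},{"tx": 0,"ty": 0,"tz": 0,"wx": 0,"wy": 0,"wz": 0,"gripper": 0.9},{"tx": 0,"ty": 0,"tz": 0,"wx": 0,"wy": 0,"wz": 0,"gripper": 1},{"tx": 0,"ty": 0,"tz": 0,"wx": 0,"wy": 0,"wz": 0,"gripper": 1},{"tx": 0,"ty": 0,"tz": 0,"wx": 0,"wy": 0,"wz": 0,"gripper": 1},{"tx": 0,"ty": 0,"tz": 0,"wx": 0,"wy": 0,"wz": 0,"gripper": 1},{"tx": 0,"ty": 0,"tz": 0,"wx": 0,"wy": 0,"wz": 0,"gripper": 1}])

```text
clock: 3.1
position: [515.8, 187.7, 39.3]
tool_rot: [-2.057, -2.374, -0.0]
ft_force: [-1.5, 0.8, 1.1]
width: 13.4
```

>>> play_rows(motion=[{"tx": 0.0014,"ty": -0.0099,"tz": 0,"wx": 0,"wy": 0,"wz": 0,"gripper": 1},{"tx": 0.0014,"ty": -0.0099,"tz": 0,"wx": 0,"wy": 0,"wz": 0,"gripper": 1},{"tx": 0.0014,"ty": -0.0099,"tz": 0,"wx": 0,"wy": 0,"wz": 0,"gripper": 1},{"tx": 0.0014,"ty": -0.0099,"tz": 0,"wx": 0,"wy": 0,"wz": 0,"gripper": 1}])

```text
clock: 3.5
position: [521.6, 147.0, 39.3]
tool_rot: [-2.058, -2.374, -0.0]
ft_force: [-0.8, 2.8, 0.1]
width: 13.9
```

>>> play_rows(motion=[{"tx": 0.0014,"ty": -0.0099,"tz": 0,"wx": 0,"wy": 0,"wz": 0,"gripper": 1},{"tx": 0.0014,"ty": -0.0099,"tz": 0,"wx": 0,"wy": 0,"wz": 0,"gripper": 1},{"tx": 0.0014,"ty": -0.0099,"tz": 0,"wx": 0,"wy": 0,"wz": 0,"gripper": 1},{"tx": 0.0014,"ty": -0.0099,"tz": 0,"wx": 0,"wy": 0,"wz": 0,"gripper": 1},{"tx": 0.0007,"ty": -0.005,"tz": 0,"wx": 0,"wy": 0,"wz": 0,"gripper": 1},{"tx": 0,"ty": 0,"tz": 0,"wx": 0,"wy": 0,"wz": 0,"gripper": 1},{"tx": 0,"ty": 0,"tz": 0,"wx": 0,"wy": 0,"wz": 0,"gripper": 1}])

```text
clock: 4.2
position: [528.0, 102.2, 39.3]
tool_rot: [2.056, 2.373, -0.002]
ft_force: [-0.2, -3.1, 1.5]
width: 13.6
```

```bash
cat > look.py <<'E'
from h import *
import sys
tag=sys.argv[1]
for n,o,k in(("top",(235,170,325,235),8),("scene",(250,180,350,255),8)):
    c=eyes.capture(n);cv2.imwrite(f"pics/{tag}_{n}_full.png",c["img"]);cv2.imwrite(f"pics/{tag}_{n}.png",cv2.resize(c["img"][o[1]:o[3],o[0]:o[2]],None,fx=k,fy=k,interpolation=cv2.INTER_CUBIC))
E
python3 look.py c
```

```text
(no output)
```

View pics/c_scene.png

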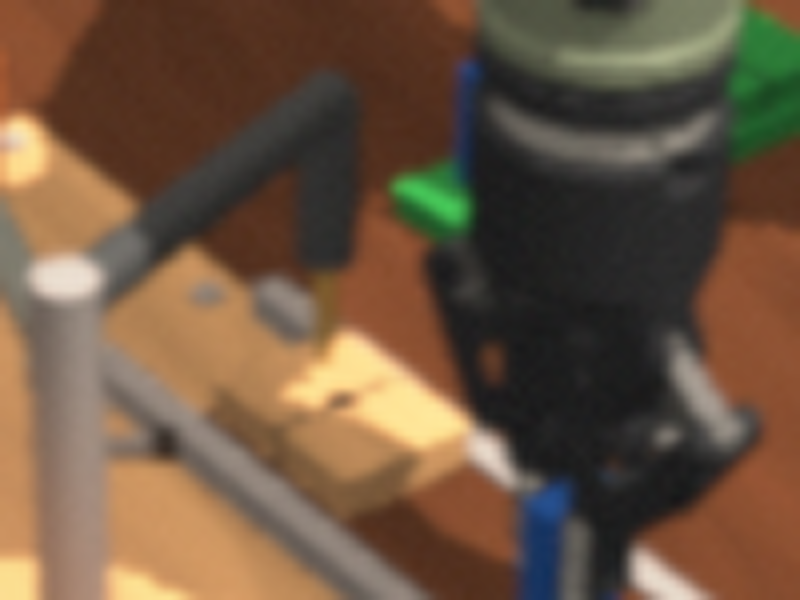

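View pics/c_top.png

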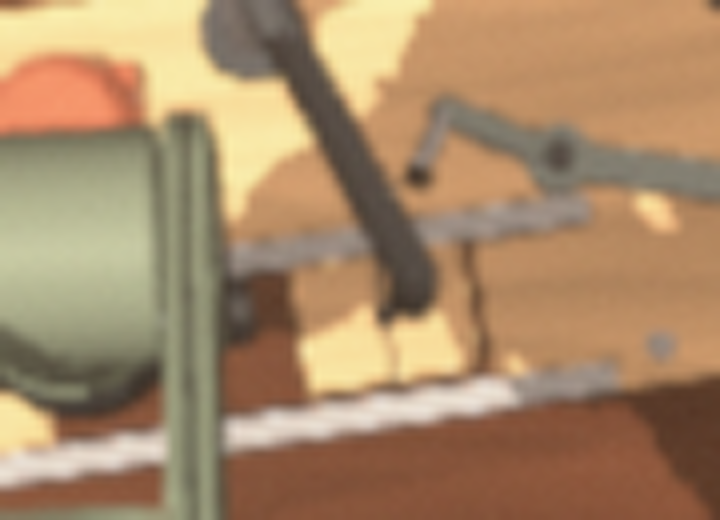

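Run:
```python
from h import *
f=np.load("f.npy")
s=eyes.capture("scene");t=eyes.capture("top")
S=lambda u,v:(250+(u+.5)/8-.5,180+(v+.5)/8-.5)
T=lambda u,v:(235+(u+.5)/8-.5,170+(v+.5)/8-.5)
print("tip",W2F(f,onz(s,S(326,354),50)),"dot",W2F(f,onz(s,S(341,401),42)))
# line on blank near edge, top view; line near-end at rail side
for v in((396,383),(387,316),(386,313)):print("top line",W2F(f,onz(t,T(*v),42)))
c=W2F(f,[telemetry.observe()["position"]]);print("tcp",c)
print("expected tip px crop",[(proj(s,F2W(f,[(-55,0,z)]))[0]-[250,180]+.5)*8 for z in(42,50,80)])
im=s["img"][205:240,275:310];cv2.imwrite("pics/d.png",cv2.resize(im,None,fx=16,fy=16,interpolation=cv2.INTER_CUBIC))
```

```text
tip [[-59.35498127  -6.74003146  50.        ]] dot [[-54.16367394   8.31975373  42.        ]]
top line [[-81.05633399   6.93408826  42.        ]]
top line [[-53.70709374   6.23543753  42.        ]]
top line [[-52.44227484   6.44129254  42.        ]]
tcp [[-55.55553912 124.72556917  39.32702539]]
expected tip px crop [array([328.0511089 , 388.56029656]), array([328.42522817, 368.67867883]), array([329.85190555, 292.86153541])]
```

View pics/d.png

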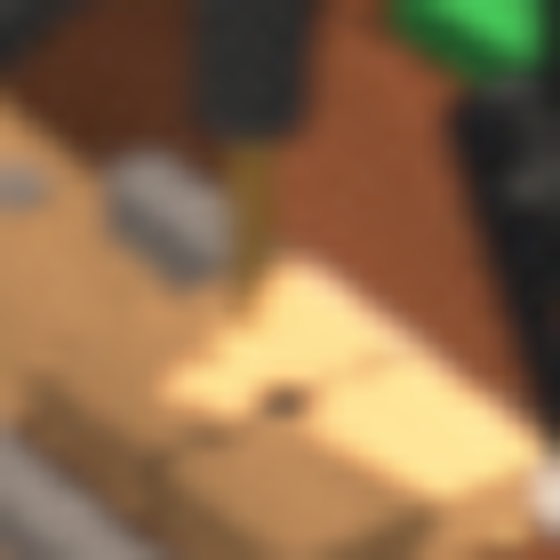

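Run:
```python
from h import *
f=np.load("f.npy")
s=eyes.capture("scene");t=eyes.capture("top")
g=s["img"].astype(float)
# brass / holder column profile per row
gr=g[...,2] # red
for v in range(204,226):
    print(v,g[v,283:299,2].astype(int).tolist())
print("dot gray")
gg=cv2.cvtColor(s["img"],cv2.COLOR_BGR2GRAY)
print(gg[226:234,286:299])
print("du/dy",(proj(s,F2W(f,[(-55,1,42)]))-proj(s,F2W(f,[(-55,0,42)]))))
for z in(42,60,100,120):print(z,proj(s,F2W(f,[(-55,0,z)])))
print("mark exp at y=8.5",proj(s,F2W(f,[(-55,8.5,42)])))
```

```text
204 [80, 81, 81, 73, 58, 52, 46, 48, 47, 47, 48, 58, 86, 108, 110, 92]
205 [82, 82, 81, 71, 58, 51, 48, 47, 46, 49, 47, 64, 94, 118, 120, 100]
206 [86, 82, 80, 71, 57, 52, 48, 48, 46, 45, 48, 74, 107, 122, 117, 100]
207 [88, 87, 82, 73, 59, 51, 47, 48, 46, 45, 47, 76, 113, 132, 133, 120]
208 [87, 88, 85, 74, 60, 48, 47, 48, 46, 45, 49, 81, 116, 136, 141, 139]
209 [88, 88, 85, 76, 59, 50, 47, 47, 45, 46, 57, 91, 123, 137, 142, 145]
210 [87, 87, 85, 75, 60, 50, 47, 48, 46, 46, 58, 94, 122, 136, 140, 142]
211 [84, 87, 85, 76, 60, 50, 47, 47, 47, 46, 63, 98, 125, 136, 139, 140]
212 [85, 88, 84, 77, 65, 54, 51, 51, 48, 55, 75, 111, 132, 138, 139, 139]
213 [85, 90, 88, 84, 77, 69, 67, 71, 71, 82, 102, 125, 140, 140, 139, 137]
214 [102, 106, 102, 93, 87, 88, 96, 103, 106, 120, 133, 139, 143, 142, 141, 138]
215 [128, 136, 127, 112, 97, 96, 108, 119, 123, 134, 141, 144, 143, 142, 140, 139]
216 [138, 144, 143, 134, 122, 113, 118, 125, 125, 134, 141, 144, 142, 142, 140, 140]
217 [126, 138, 146, 148, 148, 140, 130, 126, 126, 136, 143, 144, 142, 142, 142, 139]
218 [109, 121, 133, 145, 147, 143, 1
[... 607 characters left out ...]
, 253, 253, 254, 254, 253, 252, 244]
dot gray
[[153 164 193 215 221 224 224 224 225 225 226 225 220]
 [171 182 199 218 225 225 224 223 222 221 222 220 210]
 [199 215 221 224 222 216 208 210 211 205 208 211 215]
 [203 213 221 222 209 175 142 147 176 193 210 221 224]
 [167 178 196 203 182 142 111 119 171 206 221 225 226]
 [139 144 154 151 144 146 145 148 182 211 222 225 227]
 [122 127 130 134 141 149 150 150 167 192 208 219 225]
 [114 128 137 141 145 148 150 149 150 159 174 195 213]]
du/dy [[0.23172251 0.18038327]]
42 [[290.50638861 228.07003707]]
60 [[290.61207388 222.45366203]]
100 [[290.85304774 209.64771875]]
120 [[290.97681085 203.07064261]]
mark exp at y=8.5 [[292.48368921 229.60925719]]
```

Run:
```python
from h import *
f=np.load("f.npy")
t=eyes.capture("top")
T=lambda u,v:(235+(u+.5)/8-.5,170+(v+.5)/8-.5)
for z in(150,161):print("arm end",z,W2F(f,onz(t,T(409,289),z)), (proj(t,F2W(f,[(-55,0,z)]))[0]-[235,170]+.5)*8)
gg=cv2.cvtColor(t["img"],cv2.COLOR_BGR2GRAY)
print(gg[203:221,276:300])
print([proj(t,F2W(f,[(x,0,42)]))[0].round(2).tolist() for x in(-81,-70,-60)],proj(t,F2W(f,[(-70,1,42)]))-proj(t,F2W(f,[(-70,0,42)])))
# board edges sub-pixel in y : right edge
print("right edge row prof"); 
for v in(185,195,205):print(v,gg[v,350:364])
print(proj(t,F2W(f,[(x,-245,12) for x in(60,30,0,-30)])).round(2))
```

```text
arm end 150 [[-58.73742163  -0.43991067 150.        ]] [406.78244661 279.98362102]
arm end 161 [[-6.02115544e+01 -5.31906599e-02  1.61000000e+02]] [407.16160238 275.9082198 ]
[[156 148 144 143 137 124 101  82  71  75  78  78  81 106 136 142 124  94
  125 150 151 150 151 151]
 [149 147 146 148 145 133 111  94  70  73  78  79  77 103 135 143 125  95
  123 146 149 151 149 149]
 [149 149 150 150 148 135 114 102  70  68  73  74  77 102 136 148 133 102
  119 142 144 145 144 143]
 [150 150 152 152 150 135 113 105  67  64  67  69  72 105 142 150 142 115
  111 138 142 143 141 140]
 [153 152 153 154 155 137 122 122  70  59  61  67  76 116 150 154 157 138
  107 133 143 143 143 143]
 [148 150 155 173 182 146 110 112  73  66  64  71 110 152 159 157 161 144
   99 125 144 145 146 147]
 [151 156 174 201 199 149  89  91 115 124 108 121 162 200 187 161 159 136
   94 121 147 149 151 149]
 [171 190 202 216 207 179 134 138 185 193 184 192 207 221 206 167 160 137
   97 124 148 151 152 152]
 [205 217 221 221 221 213 188 180 217 220 220 219 221 221 207 166 154 136
  104 121 148 150 151 151]
 [223 224 224 22
[... 551 characters left out ...]
119 131 149
  170 184 187 171 149 151]
 [188 187 182 171 162 139 123 114 105 125 153 169 173 177 169 171 184 199
  215 223 220 206 177 154]
 [117 115 119 133 151 170 183 177 169 176 197 212 215 219 216 217 217 220
  222 221 220 218 208 179]
 [170 167 168 179 196 214 222 220 215 216 220 220 221 221 220 218 221 225
  221 209 194 185 180 162]]
[[286.19, 217.09], [285.65, 213.73], [285.16, 210.68]] [[-0.30724105  0.04823616]]
right edge row prof
185 [181 154 154 192 210 186  99  85  99  99  99  99 101  98]
195 [212 212 214 217 217 219 218 190 106 101 104 104 104 104]
205 [219 219 219 219 218 217 216 218 207 161  95 100 101  99]
[[352.39 164.87]
 [353.97 173.66]
 [355.56 182.49]
 [357.16 191.36]]
```

>>> play_rows(motion=[{"tx": 0.0006,"ty": -0.0042,"tz": 0,"wx": 0,"wy": 0,"wz": 0,"gripper": 1},{"tx": 0.0006,"ty": -0.0042,"tz": 0,"wx": 0,"wy": 0,"wz": 0,"gripper": 1},{"tx": 0,"ty": 0,"tz": 0,"wx": 0,"wy": 0,"wz": 0,"gripper": 1},{"tx": 0,"ty": 0,"tz": 0,"wx": 0,"wy": 0,"wz": 0,"gripper": 1},{"tx": 0,"ty": 0,"tz": 0,"wx": 0,"wy": 0,"wz": 0,"gripper": 1}])

```text
clock: 5.05
position: [528.9, 95.0, 39.3]
tool_rot: [-2.057, -2.374, -0.0]
ft_force: [-0.5, 1.6, 2.1]
width: 13.6
```

```bash
python3 look.py e
python3 - <<'E'
from h import *
f=np.load("f.npy");im=cv2.imread("pics/e_scene_full.png");gg=cv2.cvtColor(im,cv2.COLOR_BGR2GRAY)
print(gg[214:236,283:299])
gt=cv2.cvtColor(cv2.imread("pics/e_top_full.png"),cv2.COLOR_BGR2GRAY);print(gt[207:218,278:292])
print(W2F(f,[telemetry.observe()["position"]]))
cv2.imwrite("pics/e2.png",cv2.resize(im[200:240,270:310],None,fx=15,fy=15,interpolation=cv2.INTER_CUBIC))
E
```

```text
[[ 84  88  84  71  64  68  79  81  82  86  92  95  96  96  93  94]
 [117 124 115  96  81  83  90  93  91  95  97  97  97  96  94  94]
 [129 134 131 124 114 104  98  96  96  95  97  95  96  96  95  94]
 [118 130 136 138 137 125 107  96  93  96  97  98  97  95  95  92]
 [101 112 127 137 138 129 113 100  95  97  98  98  97  97  97  95]
 [ 98 100 108 123 130 124 113 107 109 111 108 102  99  97  96  96]
 [113 104 106 117 123 123 116 121 138 153 145 121 105  97  97  95]
 [132 125 127 137 142 136 126 131 167 195 196 170 133 109 100  96]
 [145 146 149 154 158 161 148 145 183 214 222 213 185 146 116 102]
 [151 152 156 163 180 196 183 163 190 218 225 226 221 198 154 116]
 [149 156 171 187 207 218 201 180 200 221 226 226 226 220 192 148]
 [150 162 186 206 214 219 208 198 209 222 225 225 222 216 204 186]
 [165 174 176 177 185 201 208 208 212 214 216 215 208 205 214 220]
 [179 192 181 174 179 183 180 172 173 177 193 203 212 220 225 228]
 [156 164 168 184 195 185 150 111 109 147 195 219 224 225 227 228]
 [142 144 146 155 161 156 135 113 130 175 208 222 226 227 227 227]
 [133 135 134 127 126 136 14
[... 367 characters left out ...]
1 121]]
[[150 152 152 153 147 120  69  59  62  65  81 144 193 185]
 [148 149 153 157 169 158  88  59  60  71 116 186 221 216]
 [147 152 170 190 200 190 120  77  93 119 163 211 223 223]
 [155 172 202 217 218 209 170 137 161 189 204 222 223 222]
 [196 206 221 222 222 221 211 187 192 218 221 222 222 222]
 [223 223 225 224 224 224 221 202 192 219 221 220 220 220]
 [225 224 223 224 223 222 221 204 191 220 222 222 222 223]
 [224 224 224 224 224 225 223 206 192 221 224 223 223 223]
 [226 226 225 226 225 225 223 208 190 219 221 221 222 218]
 [227 226 224 223 222 222 223 207 174 186 188 186 187 178]
 [225 223 211 196 186 186 190 173 139 131 125 121 115 116]]
[[-55.67080528 116.58132458  39.30738969]]
```

View pics/e2.png

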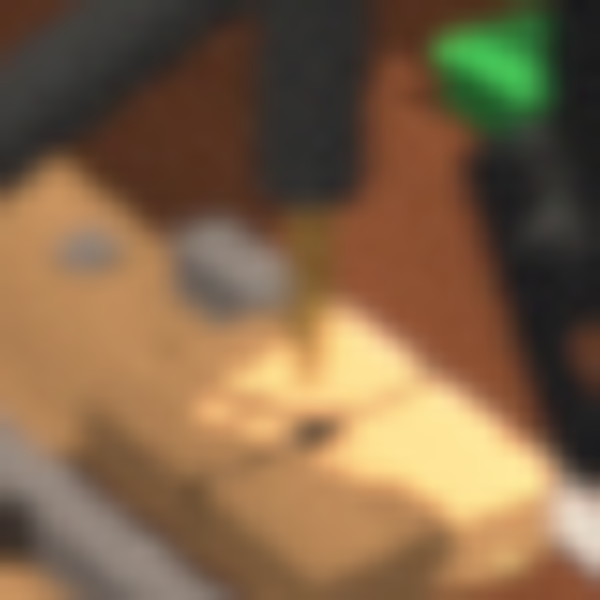

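>>> play_rows(motion=[{"tx": 0.0002,"ty": -0.0012,"tz": 0,"wx": 0,"wy": 0,"wz": 0,"gripper": 1},{"tx": 0,"ty": 0,"tz": 0,"wx": 0,"wy": 0,"wz": 0,"gripper": 1},{"tx": 0,"ty": 0,"tz": 0,"wx": 0,"wy": 0,"wz": 0,"gripper": 1}])

```text
clock: 5.45
position: [529.2, 94.0, 39.3]
tool_rot: [-2.057, -2.374, -0.0]
ft_force: [-0.3, 3.2, 2.3]
width: 13.7
```

```bash
python3 look.py k
python3 - <<'E'
from h import *
f=np.load("f.npy");im=cv2.imread("pics/k_scene_full.png");gg=cv2.cvtColor(im,cv2.COLOR_BGR2GRAY)
print(gg[222:231,284:296])
gt=cv2.cvtColor(cv2.imread("pics/k_top_full.png"),cv2.COLOR_BGR2GRAY);print(gt[209:216,280:292])
print(W2F(f,[telemetry.observe()["position"]]))
t=eyes.capture("top");s=eyes.capture("scene")
print(proj(s,F2W(f,[(-54,0,42)]))-proj(s,F2W(f,[(-55,0,42)])))
# rail inner edge vs blank side gap is not resolvable; board left/right edges subpixel for y bias
for x in(70,50,30,10,-10):
  for y in(245,-245):
    p=proj(t,F2W(f,[(x,y,12)]))[0];v=int(round(p[1]));u0=int(p[0])
    row=gt[v,u0-6:u0+8].astype(float);g=np.abs(np.diff(row));i=g.argmax();w=g[max(0,i-1):i+2];e=u0-6+.5+(np.arange(max(0,i-1),i+2)*w).sum()/w.sum()
    print(x,y,"edge-pred",round(e-(p[0]+(v-p[1])*0.16*np.sign(1)),2))
E
```

```text
[[147 150 153 157 160 148 145 183 214 222 213 186]
 [153 156 162 180 196 182 164 190 217 226 226 222]
 [155 170 187 208 217 200 180 201 220 225 226 225]
 [162 186 206 214 218 208 197 210 221 222 221 217]
 [176 176 178 185 200 206 206 211 214 212 206 202]
 [196 181 174 177 176 166 161 174 183 196 209 219]
 [166 167 182 191 171 131 105 127 176 209 222 225]
 [142 143 150 153 145 127 121 155 197 219 224 226]
 [129 126 126 133 142 144 152 181 203 215 221 224]]
[[171 189 200 192 129  79  89 117 161 210 223 222]
 [201 215 217 209 178 141 152 187 203 221 223 222]
 [220 222 223 222 215 191 187 218 221 222 222 221]
 [224 225 224 224 221 203 190 219 222 221 221 220]
 [224 224 223 222 221 204 190 219 222 222 221 222]
 [224 224 225 224 223 210 194 213 223 224 223 223]
 [226 226 225 226 226 219 198 198 218 221 222 218]]
[[-55.64419518 115.48451652  39.2950571 ]]
[[-0.303264    0.13160827]]
70 245 edge-pred -0.64
70 -245 edge-pred -0.55
50 245 edge-pred -0.64
50 -245 edge-pred -0.59
30 245 edge-pred -0.6
30 -245 edge-pred -0.81
10 245 edge-pred -0.65
10 -245 edge-pred -0.67
-10 245 edge-pred -0.85
-10 -245 edge-pred -0.6
```

Run:
```python
from h import *
f=np.load("f.npy");t=eyes.capture("top");gt=cv2.cvtColor(t["img"],cv2.COLOR_BGR2GRAY).astype(float)
for x in(-62,-66,-70,-74,-78):
    p=proj(t,F2W(f,[(x,35,42)]))[0];v=int(round(p[1]));u0=int(p[0])
    row=gt[v,u0-6:u0+8];g=np.diff(row);i=g.argmax();w=np.clip(g[i-1:i+2],0,None);e=u0-6+.5+(np.arange(i-1,i+2)*w).sum()/w.sum()
    d=e-p[0]-(v-p[1])*0.155;print(x,round(d,2),"-> y rel",round((d+0.65)/-0.307,2),row.astype(int))
# vertical structure: punch arm end, column of holder end
for v in(200,202,204,206):print(v,gt[v,276:296].astype(int))
print([proj(t,F2W(f,[(-55,0,z)]))[0] for z in(50,100,143,161)])
```

```text
-62 0.33 -> y rel -3.2 [ 94  96 100  97  97  98 107 170 221 225 224 224 224 223]
-66 0.19 -> y rel -2.72 [ 98  97  98  97  98  98 106 170 222 224 224 223 224 224]
-70 -0.04 -> y rel -1.98 [ 98 100  97  96  95  96 109 175 225 227 226 226 226 226]
-74 0.16 -> y rel -2.65 [ 96  97  99  97  98 103 147 201 222 225 222 213 196 187]
-78 0.28 -> y rel -3.04 [ 98  98  99  99 100 102 120 158 183 189 183 166 139 123]
200 [142 143 141 140 129  96  73  75  76  78  79  96 128 150 148 136 131 135
 131 108]
202 [158 149 133 127 129 124 106  74  72  75  78  78  92 122 141 142 140 143
 138 116]
204 [147 148 147 148 148 145 133  98  70  72  76  76  79 103 137 148 150 149
 148 125]
206 [152 152 151 151 154 152 143 109  64  64  67  68  73 109 148 156 154 153
 151 137]
[array([284.94468877, 208.83090462]), array([285.14022684, 206.72914025]), array([285.31797857, 204.81855445]), array([285.3952003 , 203.98852748])]
```

View pics/k_top.png

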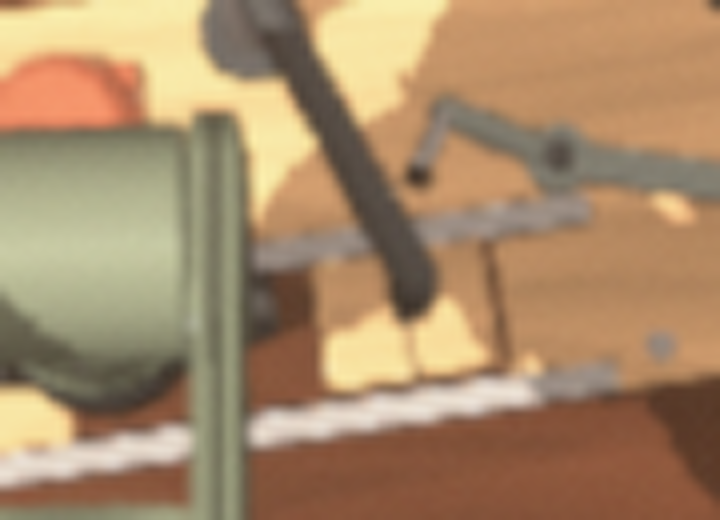

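View pics/k_scene.png

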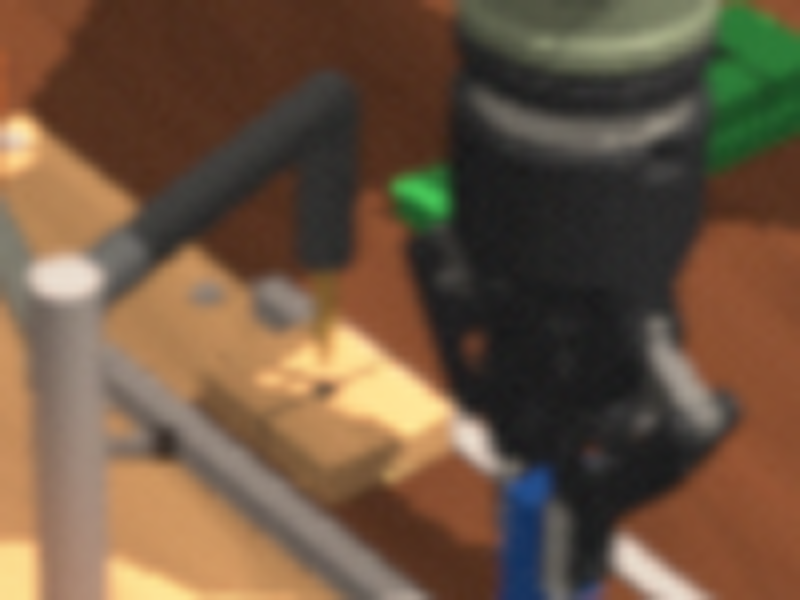

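>>> play_rows(motion=[{"tx": -0.0001,"ty": 0.0006,"tz": 0,"wx": 0,"wy": 0,"wz": 0,"gripper": 1},{"tx": 0,"ty": 0,"tz": 0,"wx": 0,"wy": 0,"wz": 0,"gripper": 1},{"tx": 0,"ty": 0,"tz": 0,"wx": 0,"wy": 0,"wz": 0,"gripper": 0.6},{"tx": 0,"ty": 0,"tz": 0,"wx": 0,"wy": 0,"wz": 0,"gripper": 0.3},{"tx": 0,"ty": 0,"tz": 0,"wx": 0,"wy": 0,"wz": 0,"gripper": 0},{"tx": 0,"ty": 0,"tz": 0,"wx": 0,"wy": 0,"wz": 0,"gripper": 0},{"tx": 0,"ty": 0,"tz": 0,"wx": 0,"wy": 0,"wz": 0,"gripper": 0},{"tx": 0,"ty": 0,"tz": 0.02,"wx": 0,"wy": 0,"wz": 0,"gripper": 0},{"tx": 0,"ty": 0,"tz": 0.04,"wx": 0,"wy": 0,"wz": 0,"gripper": 0},{"tx": 0,"ty": 0,"tz": 0.045,"wx": 0,"wy": 0,"wz": 0,"gripper": 0},{"tx": 0,"ty": 0,"tz": 0.045,"wx": 0,"wy": 0,"wz": 0,"gripper": 0},{"tx": 0,"ty": 0,"tz": 0.03,"wx": 0,"wy": 0,"wz": 0,"gripper": 0},{"tx": 0,"ty": 0,"tz": 0,"wx": 0,"wy": 0,"wz": 0,"gripper": 0}])

```text
clock: 7.0
position: [532.9, 94.5, 225.7]
tool_rot: [2.051, 2.367, 0.013]
ft_force: [0.6, 0.5, 0.5]
width: 85.1
```

>>> play_rows(motion=[{"tx": 0.005,"ty": -0.0218,"tz": 0,"wx": 0,"wy": 0,"wz": -8.25,"gripper": 0},{"tx": 0.005,"ty": -0.0218,"tz": 0,"wx": 0,"wy": 0,"wz": -8.25,"gripper": 0},{"tx": 0.005,"ty": -0.0218,"tz": 0,"wx": 0,"wy": 0,"wz": -8.25,"gripper": 0},{"tx": 0.005,"ty": -0.0218,"tz": 0,"wx": 0,"wy": 0,"wz": -8.25,"gripper": 0},{"tx": 0.005,"ty": -0.0218,"tz": 0,"wx": 0,"wy": 0,"wz": -8.25,"gripper": 0},{"tx": 0.005,"ty": -0.0218,"tz": 0,"wx": 0,"wy": 0,"wz": -8.25,"gripper": 0},{"tx": 0.005,"ty": -0.0218,"tz": 0,"wx": 0,"wy": 0,"wz": -8.25,"gripper": 0},{"tx": 0.005,"ty": -0.0218,"tz": 0,"wx": 0,"wy": 0,"wz": -8.25,"gripper": 0},{"tx": 0.005,"ty": -0.0218,"tz": 0,"wx": 0,"wy": 0,"wz": -8.25,"gripper": 0},{"tx": 0.005,"ty": -0.0218,"tz": 0,"wx": 0,"wy": 0,"wz": -8.25,"gripper": 0},{"tx": 0.005,"ty": -0.0218,"tz": 0,"wx": 0,"wy": 0,"wz": -8.25,"gripper": 0},{"tx": 0.005,"ty": -0.0218,"tz": 0,"wx": 0,"wy": 0,"wz": -8.25,"gripper": 0},{"tx": 0.005,"ty": -0.0228,"tz": 0,"wx": 0,"wy": 0,"wz": -8.25,"gripper": 0},{"tx": 0,"ty": 0,"tz": 0,"wx": 0,"wy": 0,"wz": 0,"gripper": 0},{"tx": 0,"ty": 0,"tz": 0,"wx": 0,"wy": 0,"wz": 0,"gripper": 0}])

```text
clock: 8.5
position: [593.3, -189.8, 217.8]
tool_rot: [-3.13, 0.247, 0.004]
ft_force: [-0.8, 0.3, -0.3]
width: 85.1
```

```bash
python3 look.py m
python3 - <<'E'
from h import *
f=np.load("f.npy");im=cv2.imread("pics/m_scene_full.png");gg=cv2.cvtColor(im,cv2.COLOR_BGR2GRAY)
print(gg[222:231,284:296])
st=telemetry.observe();print(st["position"],W2F(f,[st["position"]]),2*np.degrees(np.arctan2(st["tool_rot"][1],st["tool_rot"][0])))
cv2.imwrite("pics/m2.png",cv2.resize(im[150:260,200:350],None,fx=5,fy=5,interpolation=cv2.INTER_CUBIC))
E
```

```text
[[225 228 232 231 223 190 161 190 221 227 220 191]
 [231 233 233 233 226 201 173 197 223 230 230 226]
 [221 228 231 232 228 208 187 206 225 229 231 230]
 [189 209 221 224 224 215 203 216 226 228 225 222]
 [187 187 187 192 207 212 211 217 220 220 212 207]
 [219 207 194 188 183 174 169 179 190 201 217 223]
 [226 224 222 214 186 144 117 136 182 214 226 230]
 [224 222 220 210 194 175 167 180 207 223 229 230]
 [213 207 207 216 223 223 222 223 224 226 227 230]]
[ 593.52554408 -188.96456237  218.4084068 ] [[ -31.37514995 -173.65681486  218.4084068 ]] 351.0405736523211
```

View pics/m2.png

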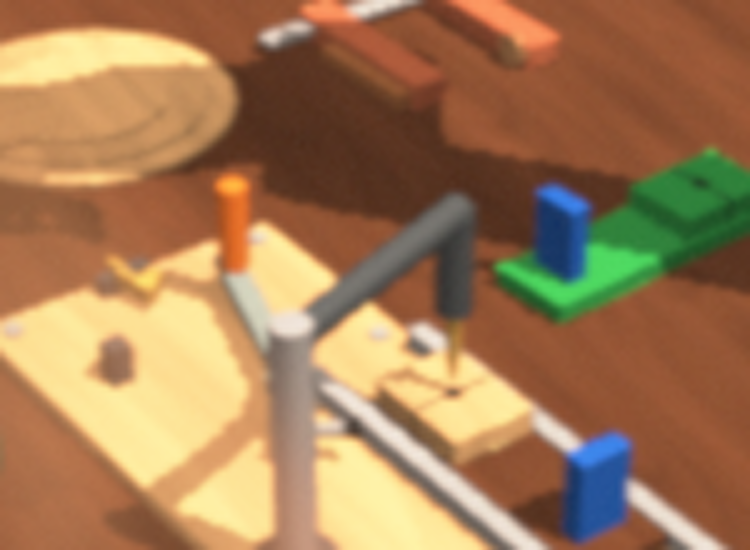

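View pics/m_top_full.png

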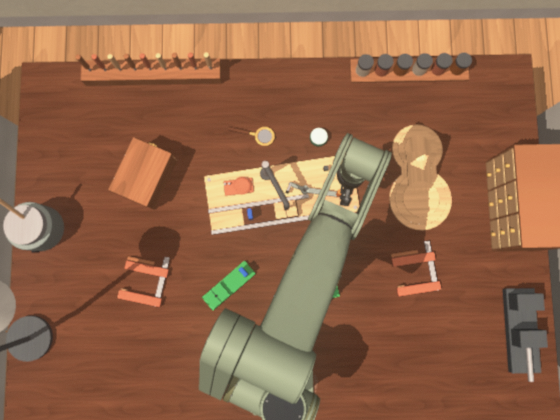

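>>> play_rows(motion=[{"tx": 0,"ty": 0,"tz": -0.04,"wx": 0,"wy": 0,"wz": 0,"gripper": 0},{"tx": 0,"ty": 0,"tz": -0.04,"wx": 0,"wy": 0,"wz": 0,"gripper": 0},{"tx": 0,"ty": 0,"tz": -0.02,"wx": 0,"wy": 0,"wz": 0,"gripper": 0},{"tx": 0,"ty": 0,"tz": 0,"wx": 0,"wy": 0,"wz": 0,"gripper": 0},{"tx": 0,"ty": 0,"tz": 0,"wx": 0,"wy": 0,"wz": 0,"gripper": 0}])

```text
clock: 9.1
position: [594.2, -189.2, 119.6]
tool_rot: [-3.132, 0.246, 0.0]
ft_force: [0.4, -0.6, 0.3]
width: 85.3
```

Run:
```python
from h import *
f=np.load("f.npy");s=eyes.capture("scene");o=(200,110,300,220);k=6
st=telemetry.observe();P=st["position"];print(P)
im=cv2.resize(s["img"][o[1]:o[3],o[0]:o[2]],None,fx=5,fy=5,interpolation=cv2.INTER_CUBIC)
a=np.radians(-9);ax=np.array([np.cos(a),np.sin(a),0]);ay=np.array([-np.sin(a),np.cos(a),0])
for sg in(1,-1):
    q=[P+ax*sg*42.5+ay*b+[0,0,z] for b,z in((-11,13),(11,13),(11,35),(-11,35))]
    p=((proj(s,q)-np.array(o[:2])+.5)*5).astype(np.int32);cv2.polylines(im,[p],True,(0,255,0),1)
cv2.imwrite("pics/n.png",im)
```

```text
[ 595.21492757 -189.86570849  120.96215782]
```

View pics/n.png

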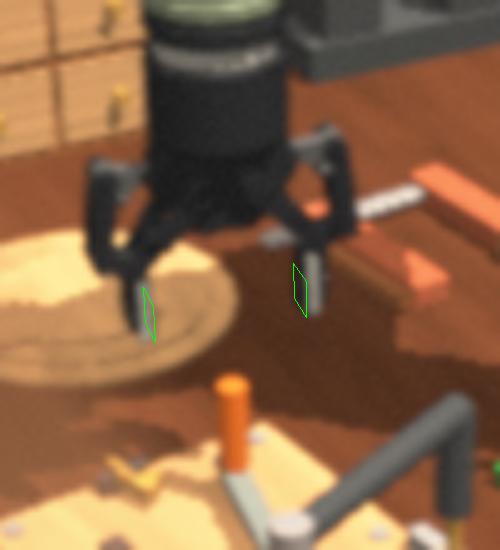

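>>> play_rows(motion=[{"tx": -0.0015,"ty": 0,"tz": -0.03,"wx": 0,"wy": 0,"wz": 0,"gripper": 0},{"tx": 0,"ty": 0,"tz": -0.03,"wx": 0,"wy": 0,"wz": 0,"gripper": 0},{"tx": 0,"ty": 0,"tz": -0.01,"wx": 0,"wy": 0,"wz": 0,"gripper": 0},{"tx": 0,"ty": 0,"tz": 0,"wx": 0,"wy": 0,"wz": 0,"gripper": 0},{"tx": 0,"ty": 0,"tz": 0,"wx": 0,"wy": 0,"wz": 0,"gripper": 0}])

```text
clock: 9.65
position: [594.1, -190.7, 51.3]
tool_rot: [3.131, -0.248, 0.005]
ft_force: [-0.4, 0.2, 0.6]
width: 85.4
```

Run:
```python
from h import *
s=eyes.capture("scene");o=(200,120,300,220)
st=telemetry.observe();print(st["position"],st["ft_force"])
cv2.imwrite("pics/p.png",cv2.resize(s["img"][o[1]:o[3],o[0]:o[2]],None,fx=5,fy=5,interpolation=cv2.INTER_CUBIC))
```

```text
[ 594.41662708 -190.82245284   51.74261768] [ 0.24701412 -0.79478643  1.01873056]
```

View pics/p.png

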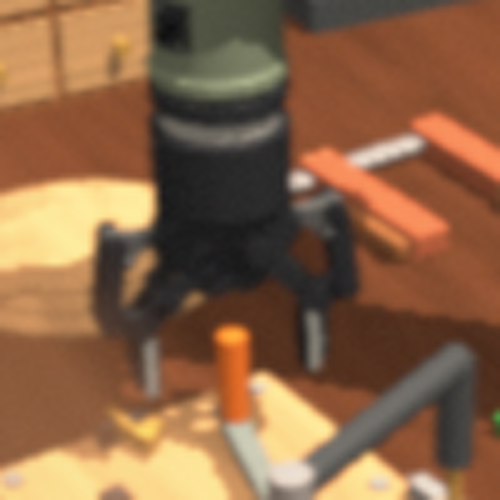

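>>> play_rows(newtons=30, motion=[{"tx": 0,"ty": 0,"tz": 0,"wx": 0,"wy": 0,"wz": 0,"gripper": 0.5},{"tx": 0,"ty": 0,"tz": 0,"wx": 0,"wy": 0,"wz": 0,"gripper": 0.9},{"tx": 0,"ty": 0,"tz": 0,"wx": 0,"wy": 0,"wz": 0,"gripper": 1},{"tx": 0,"ty": 0,"tz": 0,"wx": 0,"wy": 0,"wz": 0,"gripper": 1},{"tx": 0,"ty": 0,"tz": 0,"wx": 0,"wy": 0,"wz": 0,"gripper": 1},{"tx": 0,"ty": 0,"tz": 0,"wx": 0,"wy": 0,"wz": 0,"gripper": 1}])

```text
clock: 10.3
position: [592.0, -190.0, 49.5]
tool_rot: [-3.132, 0.248, 0.002]
ft_force: [-3.6, 0.2, 2.9]
width: 17.2
```

Run:
```python
from h import *
f=np.load("f.npy")
st=telemetry.observe();P=st["position"];print(P,W2F(f,[P]),st["ft_force"],st["width"])
# arc in world: angle from fixture -y
r=110
pts=[F2W(f,[(r*np.sin(a),-70-r*np.cos(a),0)])[0,:2] for a in np.linspace(-.3,.36,12)]
pts=np.array(pts);print(pts[0],pts[-1]);print(np.diff(pts,axis=0).round(2).tolist(),np.degrees(.06))
```

```text
[ 591.97638287 -189.99337052   49.45930441] [[ -33.05274726 -174.45931964   49.45930441]] [-3.57741616  0.21485142  2.93138909] 17.239174072722825
[ 592.60418077 -190.53877566] [ 662.86554173 -178.47522917]
[[6.54, -0.86], [6.58, -0.46], [6.6, -0.07], [6.59, 0.33], [6.56, 0.72], [6.5, 1.12], [6.43, 1.5], [6.32, 1.89], [6.2, 2.26], [6.05, 2.63], [5.88, 2.99]] 3.437746770784939
```

>>> play_rows(motion=[{"tx": 0.0065,"ty": -0.0009,"tz": 0,"wx": 0,"wy": 0,"wz": 3.44,"gripper": 1},{"tx": 0.0066,"ty": -0.0005,"tz": 0,"wx": 0,"wy": 0,"wz": 3.44,"gripper": 1},{"tx": 0.0066,"ty": -0.0001,"tz": 0,"wx": 0,"wy": 0,"wz": 3.44,"gripper": 1},{"tx": 0.0066,"ty": 0.0003,"tz": 0,"wx": 0,"wy": 0,"wz": 3.44,"gripper": 1},{"tx": 0.0066,"ty": 0.0007,"tz": 0,"wx": 0,"wy": 0,"wz": 3.44,"gripper": 1}])

```text
clock: 10.8
position: [624.1, -190.4, 49.4]
tool_rot: [-3.132, -0.227, 0.006]
ft_force: [-5.5, 0.2, 5.8]
width: 17.4
```

>>> play_rows(motion=[{"tx": 0.0065,"ty": 0.0011,"tz": 0,"wx": 0,"wy": 0,"wz": 3.44,"gripper": 1},{"tx": 0.0064,"ty": 0.0015,"tz": 0,"wx": 0,"wy": 0,"wz": 3.44,"gripper": 1},{"tx": 0.0063,"ty": 0.0019,"tz": 0,"wx": 0,"wy": 0,"wz": 3.44,"gripper": 1},{"tx": 0.0062,"ty": 0.0023,"tz": 0,"wx": 0,"wy": 0,"wz": 3.44,"gripper": 1},{"tx": 0,"ty": 0,"tz": 0,"wx": 0,"wy": 0,"wz": 0,"gripper": 1}])

```text
clock: 11.3
position: [648.8, -183.9, 49.3]
tool_rot: [-3.083, -0.599, 0.009]
ft_force: [-8.5, -0.3, 7.4]
width: 16.9
```

```bash
cat > lev.py <<'E'
from h import *
f=np.load("f.npy");st=telemetry.observe();P=st["position"];q=W2F(f,[P])[0]
print(P,q,st["ft_force"].round(1),st["width"],"lever",.3+np.arctan2(q[0],-(q[1]+70)),"r",np.hypot(q[0],q[1]+70))
E
python3 lev.py
```

```text
[ 648.84930415 -183.93323342   49.31271777] [  24.10930716 -176.39683685   49.31271777] [-8.5 -0.3  7.4] 16.93003234057406 lever 0.52283489090506 r 109.09420508520256
```

>>> play_rows(motion=[{"tx": 0.006,"ty": 0.0024,"tz": 0,"wx": 0,"wy": 0,"wz": 3.4,"gripper": 1},{"tx": 0.003,"ty": 0.0014,"tz": 0,"wx": 0,"wy": 0,"wz": 1.7,"gripper": 1},{"tx": 0,"ty": 0,"tz": 0,"wx": 0,"wy": 0,"wz": 0,"gripper": 1},{"tx": 0,"ty": 0,"tz": 0,"wx": 0,"wy": 0,"wz": 0,"gripper": 1}])

```text
clock: 11.7
position: [657.0, -180.3, 49.3]
tool_rot: [-3.053, -0.733, 0.011]
ft_force: [-9.4, -0.2, 7.4]
width: 17.0
```

```bash
python3 lev.py; python3 look.py q;python3 - <<'E'
import cv2
im=cv2.imread("pics/q_top_full.png");cv2.imwrite("pics/q_t.png",cv2.resize(im[150:240,250:370],None,fx=6,fy=6,interpolation=cv2.INTER_CUBIC))
im=cv2.imread("pics/q_scene_full.png");cv2.imwrite("pics/q_s.png",cv2.resize(im[140:260,200:340],None,fx=5,fy=5,interpolation=cv2.INTER_CUBIC))
E
```

```text
[ 656.99214259 -180.32325286   49.2902403 ] [  32.67631512 -173.95877371   49.2902403 ] [-9.4 -0.2  7.4] 17.032965727605642 lever 0.6045420284331899 r 108.97324534991792
```

View pics/q_t.png

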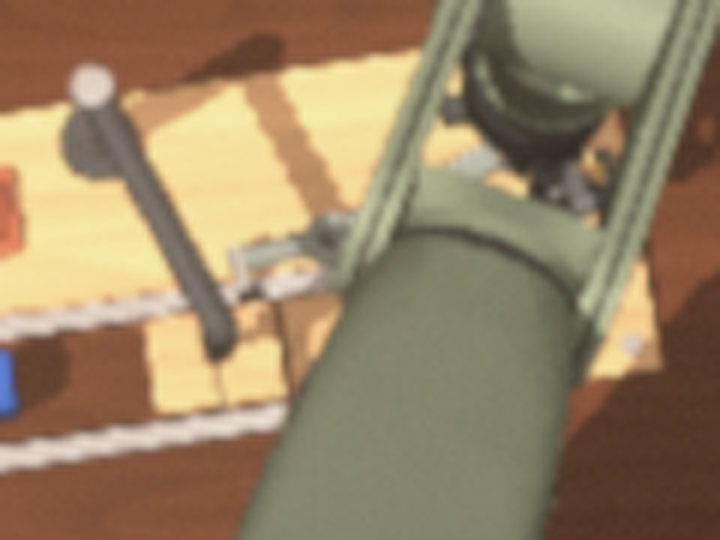

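View pics/q_s.png

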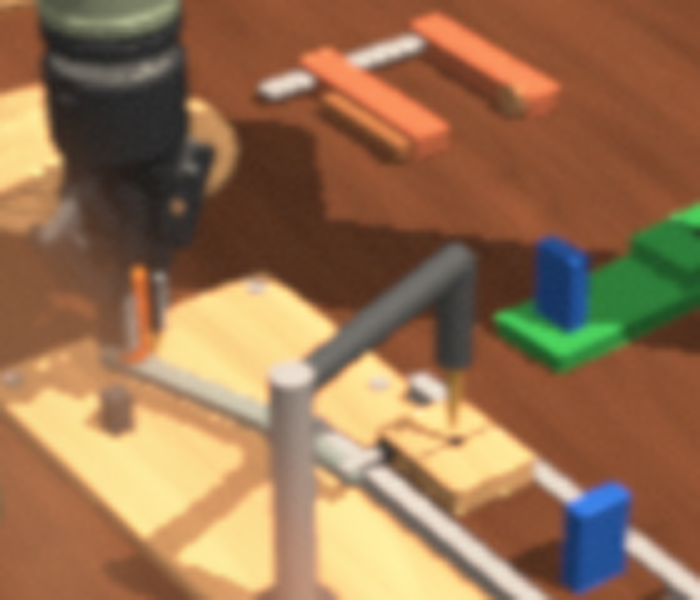

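>>> play_rows(motion=[{"tx": 0.0018,"ty": 0.0009,"tz": 0,"wx": 0,"wy": 0,"wz": 1.1,"gripper": 1},{"tx": 0,"ty": 0,"tz": 0,"wx": 0,"wy": 0,"wz": 0,"gripper": 1},{"tx": 0,"ty": 0,"tz": 0,"wx": 0,"wy": 0,"wz": 0,"gripper": 1}])

```text
clock: 12.1
position: [658.5, -179.6, 49.3]
tool_rot: [-3.046, -0.762, 0.011]
ft_force: [-10.1, -1.6, 6.6]
width: 17.3
```

>>> play_rows(motion=[{"tx": 0.0018,"ty": 0.0009,"tz": 0,"wx": 0,"wy": 0,"wz": 1.0,"gripper": 1},{"tx": 0,"ty": 0,"tz": 0,"wx": 0,"wy": 0,"wz": 0,"gripper": 1},{"tx": 0,"ty": 0,"tz": 0,"wx": 0,"wy": 0,"wz": 0,"gripper": 1}])

```text
clock: 12.4
position: [659.3, -179.2, 49.3]
tool_rot: [-3.039, -0.789, 0.015]
ft_force: [-13.2, -2.4, 10.1]
width: 17.2
```

```bash
python3 lev.py
```

```text
[ 659.26439851 -179.21211337   49.26455741] [  35.08142044 -173.17567321   49.26455741] [-13.2  -2.4  10.1] 17.167252386786657 lever 0.62775320267833 r 108.97672046107178
```

>>> play_rows(motion=[{"tx": 0.0018,"ty": 0.0009,"tz": 0,"wx": 0,"wy": 0,"wz": 0.5,"gripper": 1},{"tx": 0,"ty": 0,"tz": 0,"wx": 0,"wy": 0,"wz": 0,"gripper": 1},{"tx": 0,"ty": 0,"tz": 0,"wx": 0,"wy": 0,"wz": 0,"gripper": 1}])

```text
clock: 12.7
position: [659.5, -179.1, 49.1]
tool_rot: [-3.035, -0.802, 0.021]
ft_force: [-16.5, -3.8, 11.4]
width: 17.5
```

```bash
python3 lev.py
```

```text
[ 659.4719396  -179.08081127   49.14181498] [  35.30525703 -173.07462507   49.14181498] [-16.5  -3.8  11.4] 17.467385712589266 lever 0.6299968283767297 r 108.95338226454352
```

>>> play_rows(motion=[{"tx": 0.0018,"ty": 0.0009,"tz": 0,"wx": 0,"wy": 0,"wz": 0,"gripper": 1},{"tx": 0,"ty": 0,"tz": 0,"wx": 0,"wy": 0,"wz": 0,"gripper": 1},{"tx": 0,"ty": 0,"tz": 0,"wx": 0,"wy": 0,"wz": 0,"gripper": 1}])

```text
clock: 13.0
position: [659.8, -179.0, 49.1]
tool_rot: [-3.035, -0.802, 0.026]
ft_force: [-20.7, -5.3, 12.5]
width: 17.2
```

```bash
python3 lev.py
```

```text
[ 659.77945511 -178.9666356    49.1163138 ] [  35.62569885 -173.00449014   49.1163138 ] [-20.7  -5.3  12.5] 17.220435492054598 lever 0.6329867799122042 r 108.99135474217452
```

```bash
python3 look.py z;python3 - <<'E'
from h import *
im=cv2.imread("pics/z_top_full.png");cv2.imwrite("pics/z_t.png",cv2.resize(im[150:240,230:350],None,fx=6,fy=6,interpolation=cv2.INTER_CUBIC))
im=cv2.imread("pics/z_scene_full.png");cv2.imwrite("pics/z_s.png",cv2.resize(im[140:260,200:340],None,fx=5,fy=5,interpolation=cv2.INTER_CUBIC))
print(cv2.cvtColor(im,cv2.COLOR_BGR2GRAY)[222:231,284:296])
E
python3 lev.py
```

```text
[[227 226 229 229 221 187 155 185 214 221 210 185]
 [228 229 230 231 224 197 168 191 218 225 226 221]
 [216 224 227 228 224 204 181 201 221 225 227 225]
 [183 203 217 220 221 210 199 211 222 224 222 216]
 [181 180 179 187 202 206 203 206 212 214 207 202]
 [214 202 188 184 183 172 152 148 165 191 209 219]
 [222 219 217 209 192 161 128 121 160 202 221 226]
 [218 214 213 206 196 191 183 181 199 218 224 227]
 [203 194 197 209 218 221 221 220 222 222 224 225]]
[ 659.75005137 -178.97758574   49.11601722] [  35.59505453 -173.01122892   49.11601722] [-19.7  -4.8  13.6] 17.110248452246346 lever 0.6327008420048187 r 108.98771119178578
```

View pics/z_t.png

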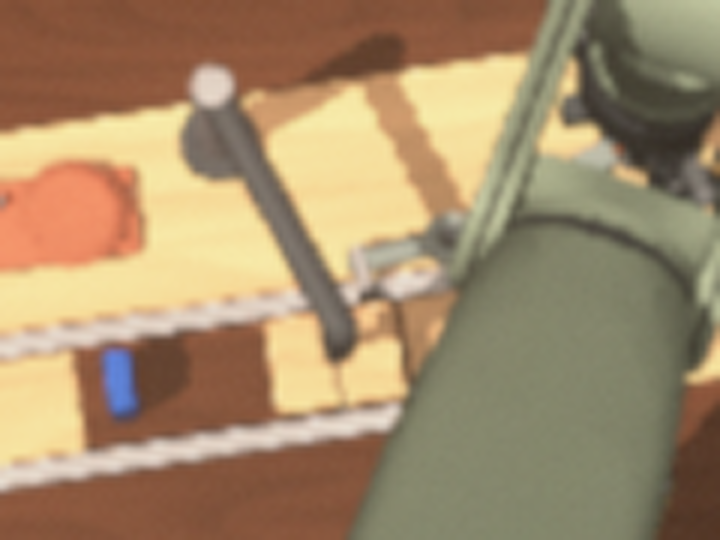

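View pics/z_s.png

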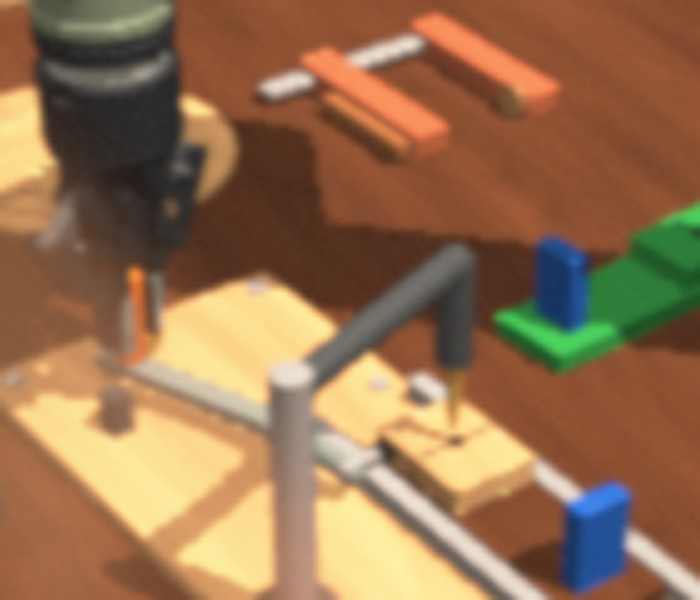

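View pics/z_scene_full.png

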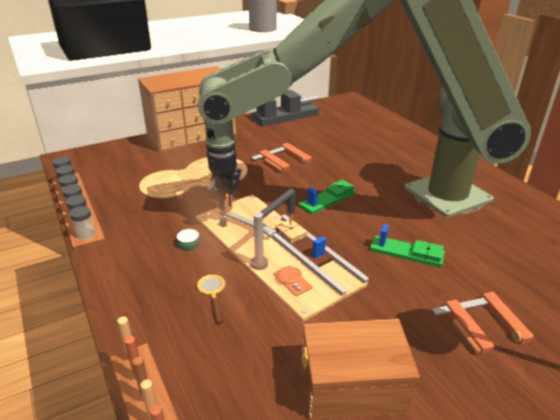

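```bash
python3 -c "
from cell import order
print(order.close_job())"; python3 lev.py
```

```text
the job is handed in; nothing more can be done
None
the job is handed in; nothing more can be done
```

I slid the sled about 94 mm by its blue grip until the dot stood under the punch tip, then let go. I then gripped the orange post, swung the lever past the click to its stop, and handed the job in at about 13 s while still holding it there.

- **Lever:** The lever reads about 0.63 rad from the TCP position, against a stop of 0.64. The last 2 mm command moved the tool only about 0.3 mm while the push rose to about 21 N, so it is at the stop. The images show the shoe against the blank's side.
- **Sled:** The two cameras disagree slightly along the guides. The scene view puts the dot about 1 mm to +y of the tip, and the top view about 1 mm to −y, so it is centred to within about 1–1.5 mm. The shoe pushed the sled about 1 mm to −x against the guide, as the task said it would.
- **Other things on the bench:** The last pictures show nothing else visibly moved. The highest wrist force I read was about 25 N. The first move call was refused for its row format, before anything moved.

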